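# Put the harp thimble behind glass

### The arm

A 6-joint arm with a two-finger parallel gripper is mounted at the origin on the work surface. World frame = base frame: x ahead of the robot, y to its left, z up, the work surface at z = 0. Lengths are in m, angles in rad, forces in N, time in s.
With the tool pointing down it reaches from about 0.35 to 0.775 m from the base axis. Payload 5.5 kg.
Tool frame: the origin (TCP) lies at the very end of the fingers, on their centre line; the grasp point (between the pads) lies 19 mm behind it; z points along the fingers, y is the direction in which the jaws open and shut (so a half turn about z gives the same grasp; the last joint's range is limited). The gripper opens to 85 mm and grips with 20 to 120 N. Pads are 22 mm wide; open, the fingers measure 114 mm over their backs; the gripper's body (76 mm by 85 mm) begins 54 mm behind the grasp point. The pads swing forward as they close: fully open they stand 13 mm farther back than shut.
Start: joints at [1.186, 0.313, 0.046, 1.304, 0, 1.431], TCP at [0.139, 0.558, 0.231] pointing down, gripper open.
Joint ranges: [-2.76, 2.76], [-0.86, 1.69], [-1.03, 1.26], [-2.2, 2.34], [-1.47, 1.5], [-3.14, 3.14]. Speed limits (rad/s): [2.57, 2.57, 3.14, 3.14, 3.14, 3.14].

### API

Orientations are given as a unit quaternion [w, x, y, z].
In Python, from workcell import get_state, imaging, env, spotter gives the robot as it stands.
- The arm moves only by the tool play_rows, never from a script. Its argument "moves" is a list of rows, each an object with "claw": the finger opening in cm, from 0 to 8.54; "delta_pos": the shift along the tool's x, y, z in cm, a list of three; "twist": the turn about the tool's z in degrees. A call has 1 to 12 rows; each row is the pose to reach, as a shift and turn from the pose commanded when the call began, along the tool's axes at that moment; what a row does not reach only later rows make up. A row lasts 1/8 s, in which the tool goes at most 62.5 mm and 10.7 degrees, less where a joint would pass 70% of its speed; a pose out of reach is approached as far as the arm can. A call with a gripper value outside its range is refused whole. The fingers move at their own pace and stop on an object; "force" is the grip in N (left out, the last holds). Time passes only in rows, so rows that repeat a pose let the fingers close. It gives the time, the measured TCP pose, the force and the opening at its end, in the units of the state.
- get_state(): the state, without advancing time (a new reading comes with each control period).
- imaging.read_camera(name): name is "scene" or "top"; returns the picture (400x640x3 uint8, red, green, blue); there is no depth.
- imaging.camera_info(name): a dict with "fx", "fy", "cx", "cy" (pixels), "k1" (the pictures are not rectified: a ray, as slopes to the right and down, at radius r is drawn at 1 + k1 r^2 times it, then the intrinsics apply), "world_to_cam" (4x4, takes a point from world to camera coordinates). Camera axes: x right, y down, z forward; pixel columns grow to the right and rows downward; lengths in m; the calibration is good to about 2 mm. A picture is of the moment at which its call begins. camera_info takes no time and is no camera call.
- env.hand_in(): hands the job in, once; it reports no verdict.
Trained networks look in the newest picture that a camera, given by its name, has taken for a name from the list of things; names that differ only in an ending like _2 or _b are one class to them, and where a whole thing is asked for, a point or a joint stands for the part that bears it (a point fixed in the world has none). Each returns a list of dicts, best first, with "conf" (0 to 1); they miss things now and then, are a little off and sometimes report something else, mostly with a low value. They report only what shows in the picture. A call takes as long as a camera call.
- spotter.spot_in(camera, query): "extent" ([left, top, right, bottom] in pixels, round what is visible of it).
The state is a dict: "clock": time; "joint_pos": joint angles; "qvel": joint speeds; "tau": joint torques, N m; "tcp_pos": TCP position; "orientation": TCP orientation; "wrist_force": force on the tool from outside, world axes, zero at the start; "ft_torque": the same for the moment, N m; "finger_gap": finger opening in m.
Only numpy, scipy, OpenCV 4.12 (cv2) and the standard library are available. Lean on these libraries where they do the work, as an engineer would, in place of code of your own. Each camera call takes 0.05 s, during which the arm holds its last target. There are 200 camera calls.

### The job

Push the pewter thimble with the little harp on top along the shelf into the open bay of the thimble rack until it stands against the back board, then push the rack's sliding glass door fully shut in front of it by its brass pull. Only push: do not pick the thimble up or tip it over. Leave the other thimbles and the jug where they stand.

Things in the scene. Friction and masses are not known exactly. Their poses are not given: they have to be found in the camera images.
- harp_thimble: the thimble to push: loose pewter thimble with a small flat harp standing on its top (the only one with a harp), 40 g; 26 mm across the foot, straight for the lowest 4 mm, then tapering to 21 mm at 22 mm up, domed, 28 mm tall; origin at the centre of its underside; the harp (4 mm thick, 23 mm wide) makes it 49 mm tall in all
- harp_mid (a point): point on the harp thimble's axis, 14 mm above its underside (half the height without the harp)
- rack: dark wood rack fixed to the shelf, 236 mm wide (y), 60 deep (x), 38 tall, open at the top, no floor (things inside stand on the shelf). Origin at the centre of its underside; +x to the back board, -x out of the front, +y left seen from the front. 8 mm side walls and middle divider make two bays: left (y +4 to +110 mm) with fixed glass front and two thimbles, right (y -110 to -4 mm) empty
- bay_mouth (a point): middle of the right bay's open front, on the shelf (rack frame x -30, y -57 mm). The bay is 106 mm wide and 52 mm deep; axes as the rack's. The door's brass runner just before it is flush with the shelf, no step
- bay_back (a point): middle of the inner face of the right bay's back board, on the shelf (rack frame x +22, y -57 mm); a thimble against the board has its axis 13 mm before it (rack frame x +9 mm)
- door (a joint): slide of the glass door (m): 0 = open, before the left bay (rack frame y +2 to +112 mm); 0.112 = fully shut on its stop (y -110 to 0 mm); starts at 0 to 0.02. Grows towards the rack's -y. Pane 110 mm wide, 2 to 37 mm above the shelf, frontmost face at rack frame x -37 mm. It stays where left; moving it takes about 2 N
- door_pull (a point): centre of the door's brass pull: upright plate standing straight out from the pane near its +y end (48 mm from the pane's middle), from x -60.5 to -36.5 mm in the rack frame, 6 mm thick along y, 2 to 36 mm above the shelf. Push its +y face towards the rack's -y to shut the door
- plain_thimble: bystander: loose pewter thimble without harp, a raised band round it; 26 mm across the foot, straight for the lowest 4 mm, then tapering to 21 mm at 22 mm up, domed, 28 mm tall; origin at the centre of its underside
- shamrock1: bystander: loose white porcelain thimble painted with green shamrocks, 26 mm across the foot, straight for the lowest 4 mm, then tapering to 21 mm at 22 mm up, domed, 28 mm tall; origin at the centre of its underside; in the rack's left bay
- shamrock2: bystander: loose white porcelain thimble painted with green shamrocks, 26 mm across the foot, straight for the lowest 4 mm, then tapering to 21 mm at 22 mm up, domed, 28 mm tall; origin at the centre of its underside; in the rack's left bay
- shamrock3: bystander: loose white porcelain thimble painted with green shamrocks, 26 mm across the foot, straight for the lowest 4 mm, then tapering to 21 mm at 22 mm up, domed, 28 mm tall; origin at the centre of its underside; on the shelf, to the left
- shamrock4: bystander: loose white porcelain thimble painted with green shamrocks, 26 mm across the foot, straight for the lowest 4 mm, then tapering to 21 mm at 22 mm up, domed, 28 mm tall; origin at the centre of its underside; on the shelf, near the robot
- jug: bystander: squat blue ceramic jug, 90 mm across, 78 mm tall, handle reaching 69 mm out on its own -y side; origin at the centre of its underside

How it is judged:
By the outcome, as a careful person would: the job done as asked, in the order asked, and still so for the second after the job is handed in, with the robot touching nothing.
It also fails if it takes over 67 s, if anything falls off the work surface, if the arm or the gripper's body presses on something with over 40 N, if the wrist force passes 120 N, or if a joint passes its speed limit or range.

## Working session

There is one attempt and no reset: what is moved stays moved. The work goes in short steps, Python scripts to look and compute and a tool call to move; the robot and the scene stay as the last step left them, time stands still between calls to the robot, and variables do not carry over. Pictures are saved under pics/ and viewed, about 8 in all and at most 12, crops included, and the job is handed in when it is done.

Besides the shell and the picture viewer there is one more tool, called after "Call:" as a command line: name --argument value ..., lists and objects as JSON in quotes. play_rows: Moves the arm, as the interface text tells. Its arguments: {"type":"object","properties":{"moves":{"type":"array"},"force":{"type":"number"}},"required":["moves"]}

```bash
mkdir -p pics; cat > h.py <<'E'
import numpy as np, cv2
from workcell import get_state, imaging, env, spotter
def ray(cam,u,v):
    i=imaging.camera_info(cam); d=np.array([(u-i['cx'])/i['fx'],(v-i['cy'])/i['fy']]); s=d.copy()
    for _ in range(20): s=d/(1+i['k1']*(s@s))
    T=np.array(i['world_to_cam']); R=T[:3,:3]
    return -R.T@T[:3,3], R.T@np.array([s[0],s[1],1])
def at_z(cam,u,v,z):
    o,d=ray(cam,u,v); return o+d*(z-o[2])/d[2]
def proj(cam,p):
    i=imaging.camera_info(cam); T=np.array(i['world_to_cam']); c=T[:3,:3]@np.array(p)+T[:3,3]
    s=c[:2]/c[2]; s=s*(1+i['k1']*(s@s)); return [i['fx']*s[0]+i['cx'],i['fy']*s[1]+i['cy']]
E
python3 - <<'E'
from h import *
s=get_state(); print(s['clock'],s['tcp_pos'],s['orientation'])
for c in('scene','top'):
    im=imaging.read_camera(c); cv2.imwrite(f'pics/{c}0.png',im[:,:,::-1])
    i=imaging.camera_info(c); print(c,i['fx'],i['k1'],ray(c,320,200))
    for q in('harp_thimble','rack','door','door_pull','plain_thimble','shamrock1','jug'):
        for r in spotter.spot_in(c,q)[:4]:
            e=r['extent'];print(c,q,round(r['conf'],2),np.round(e),at_z(c,(e[0]+e[2])/2,(e[1]+e[3])/2,.015)[:2].round(3))
E
```

```text
0.0 [0.13916422 0.55736984 0.23037985] [-2.40771572e-04  1.22103896e-01  9.92516877e-01 -9.10987559e-04]
scene 421.1515592926058 0.031018942492457447 (array([1.05759972, 0.31628759, 0.66657753]), array([-0.57973405, -0.3806986 , -0.72040765]))
scene harp_thimble 0.64 [380. 192. 392. 212.] [0.464 0.094]
scene rack 0.58 [261. 204. 375. 291.] [0.643 0.037]
scene door 0.54 [324. 226. 373. 256.] [0.598 0.079]
scene door_pull 0.76 [324. 226. 373. 256.] [0.597 0.079]
scene shamrock1 0.7 [324. 249. 336. 266.] [0.651 0.07 ]
scene shamrock1 0.62 [468. 236. 483. 256.] [0.479 0.292]
scene jug 0.61 [160. 135. 200. 183.] [ 0.594 -0.384]
scene jug 0.3 [262. 203. 373. 291.] [0.642 0.036]
top 387.28150301450466 0.01694696155608234 (array([ 0.39275873, -0.00361135,  1.05966558]), array([ 0.13892295, -0.0045764 , -0.99032911]))
top rack 0.89 [262. 146. 352. 185.] [0.634 0.028]
top door 0.64 [270. 170. 307. 181.] [0.607 0.078]
top door_pull 0.77 [270. 171. 310. 179.] [0.609 0.075]
top plain_thimble 0.51 [386. 229. 394. 235.] [ 0.452 -0.197]
top plain_thimble 0.43 [332. 248. 337. 255.] [ 0.4   -0.048]
top plain_thimble 0.28 [287. 157. 298. 168.] [0.645 0.068]
top shamrock1 0.45 [270. 159. 283. 166.] [0.644 0.111]
top shamrock1 0.43 [329. 248. 340. 253.] [ 0.402 -0.047]
top jug 0.9 [431. 154. 470. 191.] [ 0.615 -0.366]
```

View pics/top0.png

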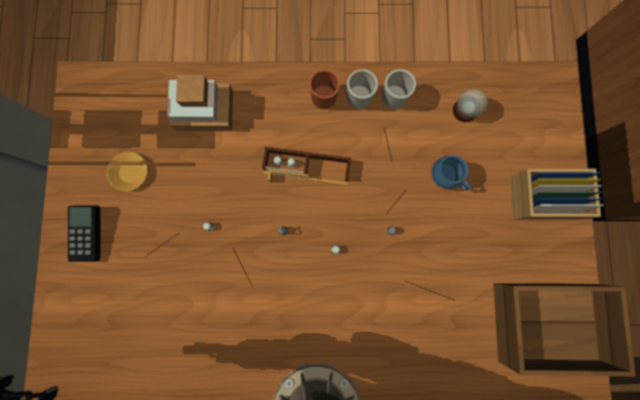

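View pics/scene0.png

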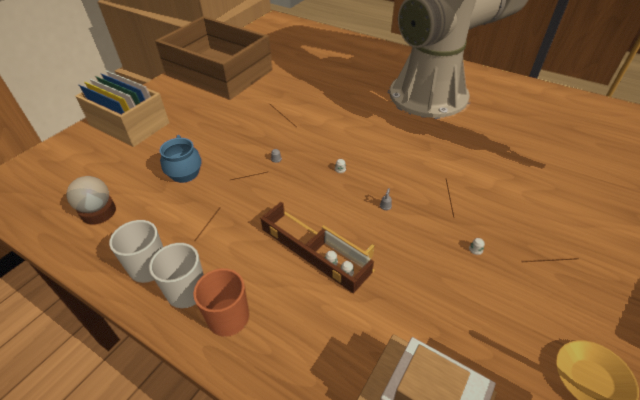

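Top view: the harp thimble is at about (284,230), the plain one at (391,230), and the white ones at (208,226) and (336,249). The rack is around (307,165), with the open bay on the right and the door pull at about (269,176). Next I'll enlarge the rack to get its corners.

```bash
python3 - <<'E'
from h import *
t=cv2.imread('pics/top0.png')[140:240,255:360]; s=cv2.imread('pics/scene0.png')[180:300,250:400]
cv2.imwrite('pics/tc.png',cv2.resize(t,None,fx=6,fy=6,interpolation=cv2.INTER_CUBIC)[:600])
cv2.imwrite('pics/sc.png',cv2.resize(s,None,fx=5,fy=5,interpolation=cv2.INTER_CUBIC))
E
```

```text
(no output)
```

View pics/tc.png

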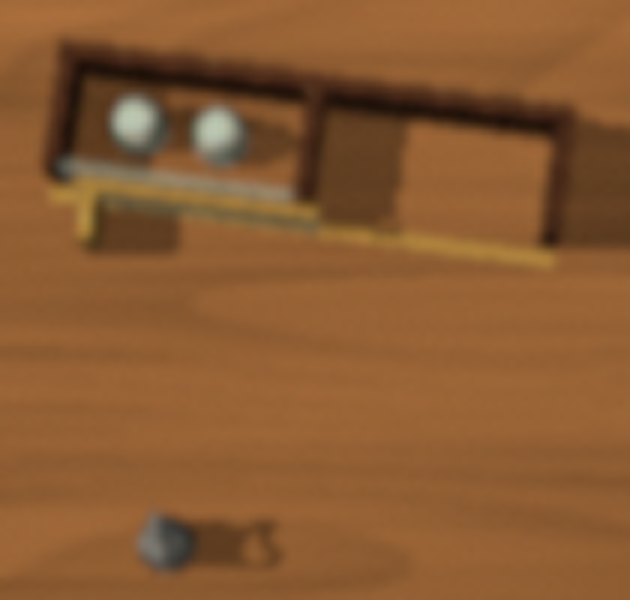

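View pics/sc.png

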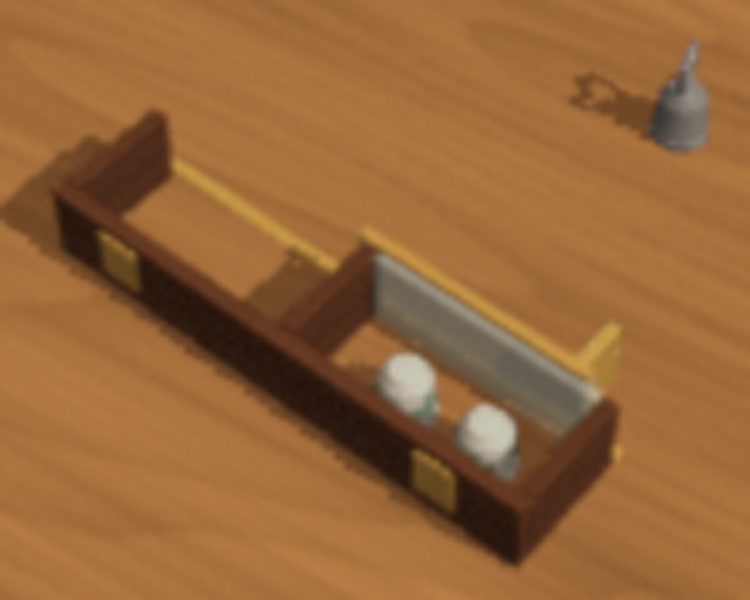

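```bash
cat > fit.py <<'E'
from h import *
from scipy.optimize import least_squares
T=lambda x,y:((x+.5)/6-.5+255,(y+.5)/6-.5+140)
S=lambda x,y:((x+.5)/5-.5+250,(y+.5)/5-.5+180)
obs=[('top',T(63,40),(.03,.118,.038)),('top',T(577,108),(.03,-.118,.038)),('top',T(43,180),(-.03,.118,.038)),('top',T(560,246),(-.03,-.118,.038)),
('scene',S(57,190),(.03,-.118,.038)),('scene',S(155,110),(-.03,-.118,.038)),('scene',S(521,507),(.03,.118,.038)),('scene',S(619,405),(-.03,.118,.038)),('scene',S(517,562),(.03,.118,0))]
def w(p,q): c,s=np.cos(p[2]),np.sin(p[2]); return np.array([p[0]+c*q[0]-s*q[1],p[1]+s*q[0]+c*q[1],q[2]])
f=lambda p:np.concatenate([np.subtract(proj(c,w(p,q)),o) for c,o,q in obs])
r=least_squares(f,[.64,.03,-.1],loss='soft_l1'); p=r.x
if __name__=='__main__':
    print(p.round(4),np.degrees(p[2]),f(p).reshape(-1,2).round(1).tolist())
    print('harp top',at_z('top',*T(166,545),.013),'scene',at_z('scene',*S(680,133),.002))
    inv=lambda P:np.array([[np.cos(p[2]),np.sin(p[2])],[-np.sin(p[2]),np.cos(p[2])]])@(P[:2]-p[:2])
    print('harp in rack',inv(at_z('top',*T(166,545),.013)),inv(at_z('scene',*S(680,133),.002)))
    print('pull tip',inv(at_z('top',*T(88,245),.036)),inv(at_z('scene',*S(618,325),.036)))
    print('door edge',inv(at_z('top',*T(320,212),.037)),inv(at_z('scene',*S(362,230),.037)))
    print('s3,s4',inv(at_z('top',208,226,.015)),inv(at_z('top',336,249.5,.015)))
E
python3 fit.py
```

```text
[ 0.6393  0.0279 -0.1381] -7.915363030499854 [[0.1, -0.7], [0.6, -0.3], [-0.0, -2.6], [0.6, -1.7], [-0.7, -1.5], [0.6, -2.0], [0.6, 0.1], [1.0, -1.1], [0.4, 0.8]]
harp top [0.45650728 0.09339008 0.013     ] scene [0.46360659 0.09490465 0.002     ]
harp in rack [-0.19002923  0.03969971] [-0.18320613  0.0421775 ]
pull tip [-0.06327633  0.09241465] [-0.05774904  0.09574606]
door edge [-0.03409767 -0.00843747] [-0.03093854 -0.00779934]
s3,s4 [-0.2062093  0.2396133] [-0.22044424 -0.11066084]
```

```bash
cat >> h.py <<'E'
from scipy.spatial.transform import Rotation as Ro
def go(p,yaw):
    s=get_state(); q=s['orientation']; R=Ro.from_quat([q[1],q[2],q[3],q[0]]).as_matrix()
    y0=np.degrees(np.arctan2(R[1,0],R[0,0])); 
    print('t',round(s['clock'],2),'tcp',np.round(s['tcp_pos'],4),'yaw',round(y0,1),'F',np.round(s['wrist_force'],1),'delta cm',(R.T@(np.array(p)-s['tcp_pos'])*100).round(2),'twist',round((y0-yaw+180)%360-180,1))
E
cat > rk.py <<'E'
from h import *
P=[.6393,.0279,-.1381]
def W(x,y,z):
    c,s=np.cos(P[2]),np.sin(P[2]); return np.array([P[0]+c*x-s*y,P[1]+s*x+c*y,z])
def inv(w):
    c,s=np.cos(P[2]),np.sin(P[2]); d=np.array(w)[:2]-P[:2]; return np.array([c*d[0]+s*d[1],-s*d[0]+c*d[1]])
E
python3 -c "
from rk import *
print(W(-.187,.041,0),W(-.095,-.057,0))
go([.433,.131,.1],125)"
```

```text
[0.45972448 0.09425234 0.        ] [ 0.53735776 -0.01547948  0.        ]
t 0.8 tcp [0.1394 0.5579 0.2313] yaw 166.0 F [ 0.4 -0.4 -0. ] delta cm [-38.83 -34.3   13.13] twist 41.0
```

Call:
play_rows --moves '[{"claw": 1.4, "delta_pos": [-4.3, -3.8, 1.5], "twist": 5}, {"claw": 1.4, "delta_pos": [-8.6, -7.6, 2.9], "twist": 9}, {"claw": 1.4, "delta_pos": [-12.9, -11.4, 4.4], "twist": 14}, {"claw": 1.4, "delta_pos": [-17.2, -15.2, 5.8], "twist": 18}, {"claw": 1.4, "delta_pos": [-21.5, -19, 7.3], "twist": 23}, {"claw": 1.4, "delta_pos": [-25.8, -22.8, 8.8], "twist": 27}, {"claw": 1.4, "delta_pos": [-30.1, -26.6, 10.2], "twist": 32}, {"claw": 1.4, "delta_pos": [-34.4, -30.4, 11.7], "twist": 36}, {"claw": 1.4, "delta_pos": [-38.8, -34.3, 13.1], "twist": 41}, {"claw": 1.4, "delta_pos": [-38.8, -34.3, 13.1], "twist": 41}, {"claw": 1.4, "delta_pos": [-38.8, -34.3, 13.1], "twist": 41}, {"claw": 1.4, "delta_pos": [-38.8, -34.3, 13.1], "twist": 41}]'

```text
clock: 2.3
tcp_pos: [0.432, 0.1322, 0.1006]
orientation: [-0.0, 0.461, 0.887, 0.0]
wrist_force: [0.0, 0.7, -0.8]
finger_gap: 0.0143
```

```bash
python3 - <<'E'
from rk import *
go([.433,.131,.004],125); print(get_state()['finger_gap'])
print(proj('scene',get_state()['tcp_pos']),proj('top',get_state()['tcp_pos']))
a=imaging.read_camera('scene')[120:240,330:480,::-1]
cv2.imwrite('pics/c1.png',cv2.resize(a,None,fx=5,fy=5,interpolation=cv2.INTER_CUBIC))
E
```

```text
t 2.3 tcp [0.432  0.1322 0.1006] yaw 125.1 F [ 0.   0.7 -0.8] delta cm [-0.15  0.01  9.66] twist 0.1
0.01432768055571109
[np.float64(414.58113606885536), np.float64(169.84423624039258)] [np.float64(263.12440331490916), np.float64(238.15160195697183)]
```

View pics/c1.png

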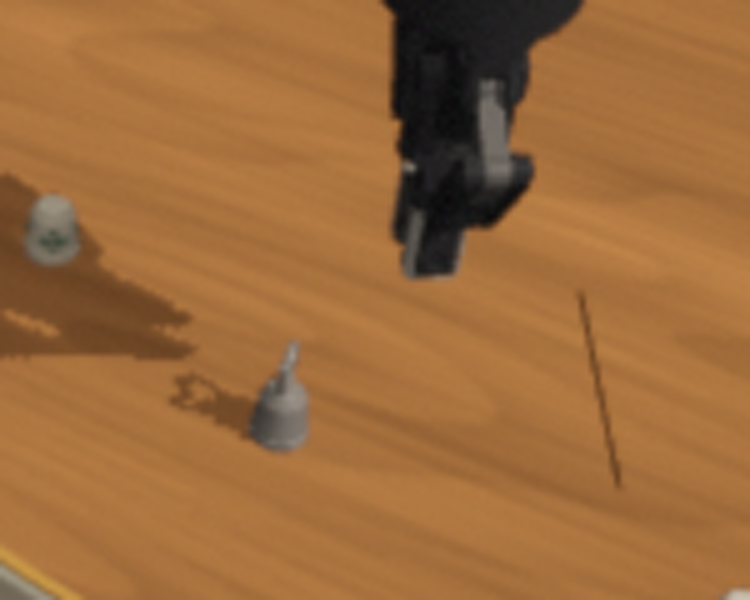

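Call:
play_rows --moves '[{"claw": 1.4, "delta_pos": [-0.1, 0, 3], "twist": 0}, {"claw": 1.4, "delta_pos": [-0.1, 0, 6], "twist": 0}, {"claw": 1.4, "delta_pos": [-0.1, 0, 8], "twist": 0}, {"claw": 1.4, "delta_pos": [-0.1, 0, 9.2], "twist": 0}, {"claw": 1.4, "delta_pos": [-0.1, 0, 9.6], "twist": 0}, {"claw": 1.4, "delta_pos": [-0.1, 0, 9.7], "twist": 0}, {"claw": 1.4, "delta_pos": [-0.1, 0, 9.7], "twist": 0}]'

```text
clock: 3.22
tcp_pos: [0.4338, 0.1304, 0.0039]
orientation: [0.0, 0.462, 0.887, 0.0]
wrist_force: [-0.4, 0.1, -0.0]
finger_gap: 0.0142
```

Call:
play_rows --moves '[{"claw": 1.4, "delta_pos": [-0.7, 0, 0], "twist": 0}, {"claw": 1.4, "delta_pos": [-1.4, 0, 0], "twist": 0}, {"claw": 1.4, "delta_pos": [-2.0, 0, 0], "twist": 0}, {"claw": 1.4, "delta_pos": [-2.5, 0, 0], "twist": 0}, {"claw": 1.4, "delta_pos": [-3.1, 0, 0], "twist": 0}, {"claw": 1.4, "delta_pos": [-3.8, 0, 0], "twist": 0}, {"claw": 1.4, "delta_pos": [-4.6, 0, 0], "twist": 0}, {"claw": 1.4, "delta_pos": [-5.4, 0, 0], "twist": 0}, {"claw": 1.4, "delta_pos": [-6.2, 0, 0], "twist": 0}, {"claw": 1.4, "delta_pos": [-6.8, 0, 0], "twist": 0}, {"claw": 1.4, "delta_pos": [-7.1, 0, 0], "twist": 0}, {"claw": 1.4, "delta_pos": [-7.1, 0, 0], "twist": 0}]'

```text
clock: 4.72
tcp_pos: [0.4741, 0.072, 0.0033]
orientation: [-0.0, 0.462, 0.887, 0.0]
wrist_force: [0.3, -0.3, 0.9]
finger_gap: 0.0139
```

```bash
python3 - <<'E'
from rk import *
go([.525,.003,.004],125)
a=imaging.read_camera('scene')[120:270,280:460,::-1]
cv2.imwrite('pics/c2.png',cv2.resize(a,None,fx=4,fy=4,interpolation=cv2.INTER_CUBIC))
for r in spotter.spot_in('scene','harp_thimble'): print(r)
E
```

```text
t 4.72 tcp [0.4741 0.072  0.0033] yaw 125.0 F [ 0.3 -0.3  0.9] delta cm [-8.57  0.22 -0.07] twist -0.0
{'extent': [358.2, 189.4, 368.3, 214.7], 'conf': 0.66}
```

View pics/c2.png

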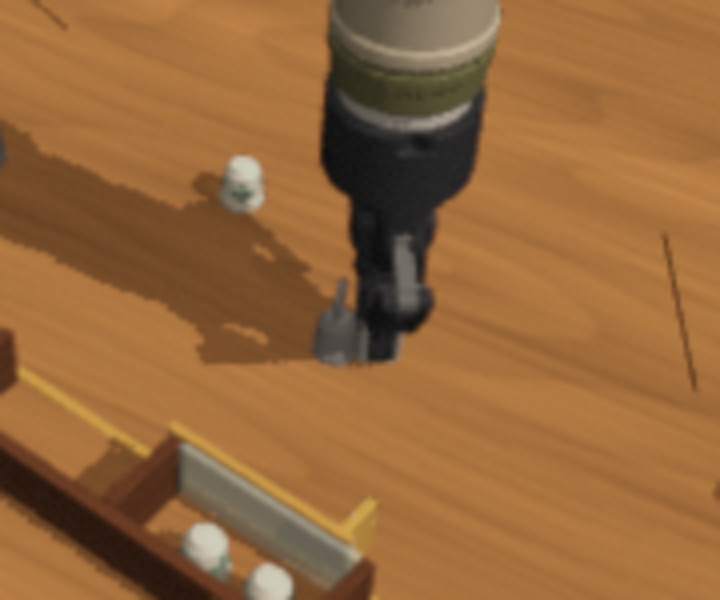

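The thimble is upright in the cradle of the two fingers, its foot at crop (337,355), or image (364,208). I'll continue the push.

Call:
play_rows --moves '[{"claw": 1.4, "delta_pos": [-0.6, 0, 0], "twist": 0}, {"claw": 1.4, "delta_pos": [-1.4, 0, 0], "twist": 0}, {"claw": 1.4, "delta_pos": [-2.3, 0, 0], "twist": 0}, {"claw": 1.4, "delta_pos": [-3.2, 0, 0], "twist": 0}, {"claw": 1.4, "delta_pos": [-4.1, 0, 0], "twist": 0}, {"claw": 1.4, "delta_pos": [-5.0, 0, 0], "twist": 0}, {"claw": 1.4, "delta_pos": [-5.9, 0, 0], "twist": 0}, {"claw": 1.4, "delta_pos": [-6.8, 0, 0], "twist": 0}, {"claw": 1.4, "delta_pos": [-7.6, 0, 0], "twist": 0}, {"claw": 1.4, "delta_pos": [-8.2, 0, 0], "twist": 0}, {"claw": 1.4, "delta_pos": [-8.6, 0, 0], "twist": 0}, {"claw": 1.4, "delta_pos": [-8.6, 0, 0], "twist": 0}]'

```text
clock: 6.32
tcp_pos: [0.5234, 0.0015, 0.0033]
orientation: [0.0, 0.462, 0.887, 0.0]
wrist_force: [0.5, 0.0, -0.6]
finger_gap: 0.014
```

Call:
play_rows --moves '[{"claw": 1.4, "delta_pos": [0.6, 0, 0], "twist": 0}, {"claw": 1.4, "delta_pos": [2, 0, 0], "twist": 0}, {"claw": 1.4, "delta_pos": [4, 0, 0], "twist": 0}, {"claw": 1.4, "delta_pos": [5, 0, -3], "twist": 0}, {"claw": 1.4, "delta_pos": [5, 0, -7], "twist": 0}, {"claw": 1.4, "delta_pos": [5, 0, -8], "twist": 0}, {"claw": 1.4, "delta_pos": [5, 0, -8], "twist": 0}]'

```text
clock: 7.2
tcp_pos: [0.4945, 0.0433, 0.0837]
orientation: [0.001, 0.462, 0.887, 0.0]
wrist_force: [-0.1, 0.1, 0.5]
finger_gap: 0.0138
```

```bash
python3 - <<'E'
from rk import *
a=imaging.read_camera('scene'); cv2.imwrite('pics/s3.png',a[:,:,::-1])
b=imaging.read_camera('top')
A=cv2.resize(a[150:290,250:400,::-1],None,fx=4,fy=4,interpolation=cv2.INTER_CUBIC)[:560]
cv2.imwrite('pics/c3.png',A)
for c in('scene','top'):
  for r in spotter.spot_in(c,'harp_thimble')[:2]: 
    e=r['extent']; print(c,r); w=at_z(c,(e[0]+e[2])/2,e[3]-4 if c=='scene' else (e[1]+e[3])/2,.002 if c=='scene' else .02); print(w,inv(w))
go(W(-.14,-.057,.06),172.1)
E
```

```text
scene {'extent': [317.7, 192.6, 328.3, 216.4], 'conf': 0.45}
[ 0.55028661 -0.00973659  0.002     ] [-0.08298482 -0.04953198]
top {'extent': [317.6, 197.9, 327.4, 208.3], 'conf': 0.48}
[ 0.53013726 -0.01519216  0.02      ] [-0.10219131 -0.0577094 ]
t 7.4 tcp [0.4934 0.0428 0.0819] yaw 125.0 F [-0.7 -0.   0.2] delta cm [-4.24 -3.03  2.19] twist -47.1
```

View pics/c3.png

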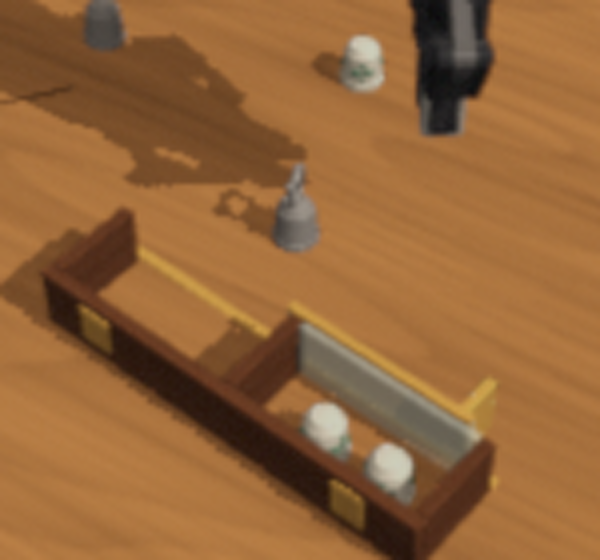

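The thimble stands upright at image (324,209), about 95 mm before the rack origin and in line with the bay's middle. The bystanders haven't moved. Next I'll turn the tool square to the rack and come down behind the thimble.

Call:
play_rows --moves '[{"claw": 1.4, "delta_pos": [-0.8, -0.6, 0], "twist": -9}, {"claw": 1.4, "delta_pos": [-1.7, -1.2, 0], "twist": -18}, {"claw": 1.4, "delta_pos": [-2.5, -1.8, 0], "twist": -28}, {"claw": 1.4, "delta_pos": [-3.4, -2.4, 0], "twist": -38}, {"claw": 1.4, "delta_pos": [-4.2, -3.0, 0], "twist": -47}, {"claw": 1.4, "delta_pos": [-4.2, -3.0, 0], "twist": -47}, {"claw": 1.4, "delta_pos": [-4.2, -3.0, 3], "twist": -47}, {"claw": 1.4, "delta_pos": [-4.2, -3.0, 6], "twist": -47}, {"claw": 1.4, "delta_pos": [-4.2, -3.0, 7.3], "twist": -47}, {"claw": 1.4, "delta_pos": [-4.2, -3.0, 7.8], "twist": -47}, {"claw": 1.4, "delta_pos": [-4.2, -3.0, 7.8], "twist": -47}]'

```text
clock: 8.78
tcp_pos: [0.4944, -0.0089, 0.0056]
orientation: [0.0, 0.07, 0.998, 0.0]
wrist_force: [-0.1, 0.4, 0.0]
finger_gap: 0.0136
```

```bash
python3 - <<'E'
from rk import *
go(W(-.013,-.057,.004),172.1); w=at_z('scene',323.7,208.3,.002); print(w,inv(w),inv(get_state()['tcp_pos']))
E
```

```text
t 8.78 tcp [ 0.4944 -0.0089  0.0056] yaw 171.9 F [-0.1  0.4  0. ] delta cm [-12.55  -0.03   0.16] twist -0.2
[ 0.53944026 -0.01481888  0.002     ] [-0.09302827 -0.05605901] [-0.13845198 -0.05643104]
```

Call:
play_rows --moves '[{"claw": 1.4, "delta_pos": [-0.8, 0, 0.1], "twist": 0}, {"claw": 1.4, "delta_pos": [-1.5, 0, 0.1], "twist": 0}, {"claw": 1.4, "delta_pos": [-2.1, 0, 0.1], "twist": 0}, {"claw": 1.4, "delta_pos": [-2.7, 0, 0.1], "twist": 0}, {"claw": 1.4, "delta_pos": [-3.5, 0, 0.1], "twist": 0}, {"claw": 1.4, "delta_pos": [-4.4, 0, 0.1], "twist": 0}, {"claw": 1.4, "delta_pos": [-5.4, 0, 0.1], "twist": 0}, {"claw": 1.4, "delta_pos": [-6.4, 0, 0.1], "twist": 0}, {"claw": 1.4, "delta_pos": [-7.4, 0, 0.1], "twist": 0}, {"claw": 1.4, "delta_pos": [-8.4, 0, 0.1], "twist": 0}, {"claw": 1.4, "delta_pos": [-9.2, 0, 0.1], "twist": 0}, {"claw": 1.4, "delta_pos": [-9.5, 0, 0.1], "twist": 0}]'

```text
clock: 10.28
tcp_pos: [0.5888, -0.0224, 0.0042]
orientation: [0.0, 0.07, 0.998, 0.0]
wrist_force: [0.4, 0.4, 0.3]
finger_gap: 0.0141
```

Call:
play_rows --moves '[{"claw": 1.4, "delta_pos": [-0.5, 0, 0], "twist": 0}, {"claw": 1.4, "delta_pos": [-1.0, 0, 0], "twist": 0}, {"claw": 1.4, "delta_pos": [-1.5, 0, 0], "twist": 0}, {"claw": 1.4, "delta_pos": [-1.9, 0, 0], "twist": 0}, {"claw": 1.4, "delta_pos": [-2.1, 0, 0], "twist": 0}, {"claw": 1.4, "delta_pos": [-2.1, 0, 0], "twist": 0}]'

```text
clock: 11.02
tcp_pos: [0.6091, -0.0252, 0.0043]
orientation: [0.0, 0.07, 0.998, 0.0]
wrist_force: [-0.5, -0.5, 0.1]
finger_gap: 0.0141
```

```bash
python3 - <<'E'
from rk import *
go(W(-.013,-.057,.004),172.1)
a=imaging.read_camera('scene')
cv2.imwrite('pics/c4.png',cv2.resize(a[170:290,240:390,::-1],None,fx=5,fy=5,interpolation=cv2.INTER_CUBIC))
E
```

```text
t 11.03 tcp [ 0.6091 -0.0252  0.0043] yaw 172.0 F [-0.5 -0.5  0.1] delta cm [-0.96 -0.02  0.03] twist -0.1
```

View pics/c4.png

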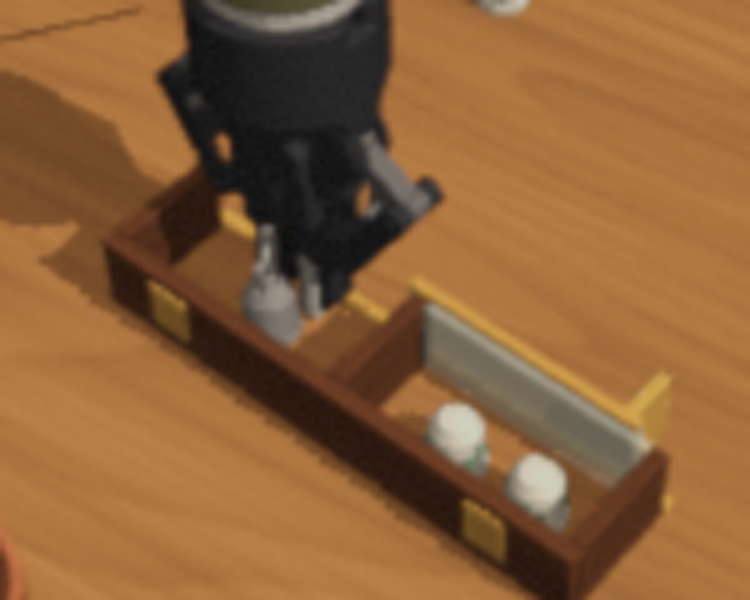

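The thimble is upright in the bay at crop (272,310), a short way from the board. Now the slow finish, watching the force.

Call:
play_rows --moves '[{"claw": 1.4, "delta_pos": [-0.3, 0, 0], "twist": 0}, {"claw": 1.4, "delta_pos": [-0.6, 0, 0], "twist": 0}, {"claw": 1.4, "delta_pos": [-0.7, 0, 0], "twist": 0}, {"claw": 1.4, "delta_pos": [-0.7, 0, 0], "twist": 0}]'

```text
clock: 11.58
tcp_pos: [0.616, -0.0262, 0.0043]
orientation: [0.0, 0.07, 0.998, 0.0]
wrist_force: [0.6, -0.3, -0.8]
finger_gap: 0.0135
```

Call:
play_rows --moves '[{"claw": 1.4, "delta_pos": [-0.1, 0, 0], "twist": 0}, {"claw": 1.4, "delta_pos": [-0.2, 0, 0], "twist": 0}, {"claw": 1.4, "delta_pos": [-0.2, 0, 0], "twist": 0}]'

```text
clock: 11.95
tcp_pos: [0.618, -0.0265, 0.0043]
orientation: [0.0, 0.07, 0.998, 0.0]
wrist_force: [0.3, -0.6, 0.2]
finger_gap: 0.014
```

Call:
play_rows --moves '[{"claw": 1.4, "delta_pos": [-0.1, 0, 0], "twist": 0}, {"claw": 1.4, "delta_pos": [-0.1, 0, 0], "twist": 0}]'

```text
clock: 12.2
tcp_pos: [0.6189, -0.0266, 0.0043]
orientation: [0.0, 0.07, 0.998, 0.0]
wrist_force: [-0.3, -0.6, -0.2]
finger_gap: 0.0141
```

Call:
play_rows --moves '[{"claw": 1.4, "delta_pos": [-0.1, 0, 0], "twist": 0}, {"claw": 1.4, "delta_pos": [-0.1, 0, 0], "twist": 0}]'

```text
clock: 12.45
tcp_pos: [0.6199, -0.0268, 0.0043]
orientation: [0.0, 0.07, 0.998, 0.0]
wrist_force: [-0.8, -1.0, -0.2]
finger_gap: 0.0139
```

Call:
play_rows --moves '[{"claw": 1.4, "delta_pos": [-0.1, 0, 0], "twist": 0}, {"claw": 1.4, "delta_pos": [-0.1, 0, 0], "twist": 0}]'

```text
clock: 12.7
tcp_pos: [0.6207, -0.0269, 0.0042]
orientation: [-0.0, 0.07, 0.998, 0.0]
wrist_force: [-0.6, -0.9, -0.3]
finger_gap: 0.0137
```

Call:
play_rows --moves '[{"claw": 1.4, "delta_pos": [-0.1, 0, 0], "twist": 0}, {"claw": 1.4, "delta_pos": [-0.1, 0, 0], "twist": 0}]'

```text
clock: 12.95
tcp_pos: [0.6211, -0.0269, 0.0041]
orientation: [-0.001, 0.07, 0.998, 0.0]
wrist_force: [-2.5, 1.1, 0.9]
finger_gap: 0.0137
```

Call:
play_rows --moves '[{"claw": 1.4, "delta_pos": [-0.1, 0, 0], "twist": 0}, {"claw": 1.4, "delta_pos": [-0.1, 0, 0], "twist": 0}]'

```text
clock: 13.2
tcp_pos: [0.6213, -0.0269, 0.004]
orientation: [-0.001, 0.07, 0.998, 0.0]
wrist_force: [-6.2, 0.7, 2.3]
finger_gap: 0.0145
```

```bash
python3 - <<'E'
from rk import *
s=get_state();print(s['tcp_pos'],s['wrist_force'],inv(s['tcp_pos']))
a=imaging.read_camera('scene')
cv2.imwrite('pics/c5.png',cv2.resize(a[190:260,260:350,::-1],None,fx=8,fy=8,interpolation=cv2.INTER_CUBIC))
E
```

```text
[ 0.62132824 -0.02690504  0.00399555] [-6.15315162  0.65191285  2.30960076] [-0.01025611 -0.05675728]
```

View pics/c5.png

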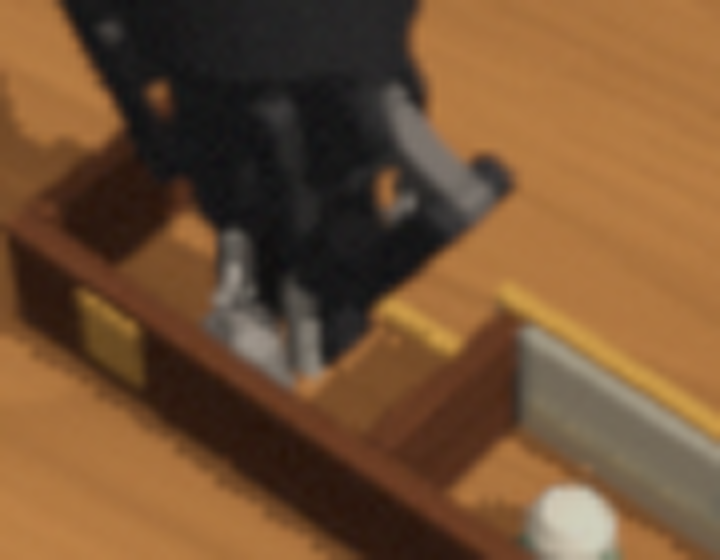

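Contact with the board is confirmed: 6 N, and the tool has stopped moving. I'll back straight out, then lift.

Call:
play_rows --moves '[{"claw": 1.4, "delta_pos": [0.3, 0, 0], "twist": 0}, {"claw": 1.4, "delta_pos": [1, 0, 0], "twist": 0}, {"claw": 1.4, "delta_pos": [3, 0, 0], "twist": 0}, {"claw": 1.4, "delta_pos": [5.5, 0, 0], "twist": 0}, {"claw": 1.4, "delta_pos": [8, 0, -1], "twist": 0}, {"claw": 0, "delta_pos": [8, 0, -5], "twist": 0}, {"claw": 0, "delta_pos": [8, 0, -9], "twist": 0}, {"claw": 0, "delta_pos": [8, 0, -9], "twist": 0}, {"claw": 0, "delta_pos": [8, 0, -9], "twist": 0}]'

```text
clock: 14.38
tcp_pos: [0.5436, -0.016, 0.0942]
orientation: [0.0, 0.07, 0.998, -0.0]
wrist_force: [0.4, 0.0, -0.3]
finger_gap: -0.0001
```

```bash
python3 - <<'E'
from rk import *
go(W(-.052,.14,.09),172.1); print(get_state()['finger_gap'])
a=imaging.read_camera('scene')
cv2.imwrite('pics/c6.png',cv2.resize(a[180:300,250:400,::-1],None,fx=5,fy=5,interpolation=cv2.INTER_CUBIC))
E
```

```text
t 14.38 tcp [ 0.5436 -0.016   0.0942] yaw 172.0 F [ 0.4  0.  -0.3] delta cm [-3.63 19.67  0.43] twist -0.1
-5.736864083654042e-05
```

View pics/c6.png

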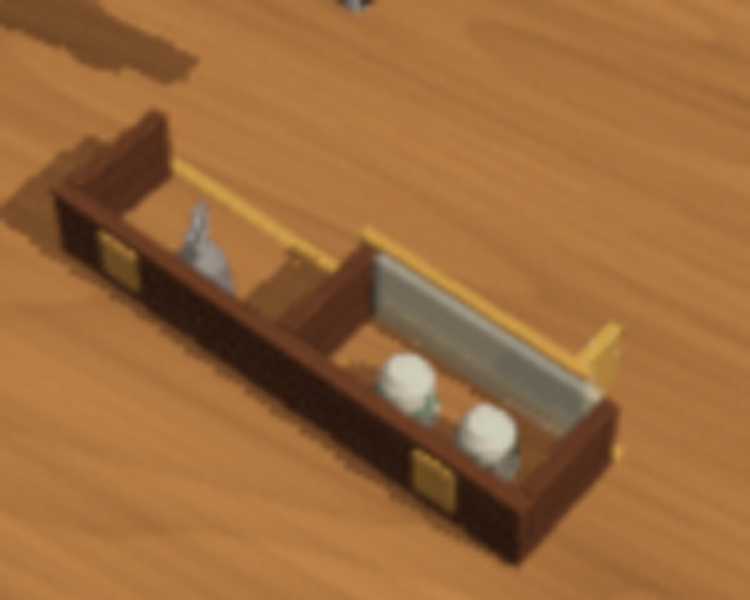

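The thimble stands upright against the back board at crop (205,260), and the rack and door haven't moved. Now the door.

Call:
play_rows --moves '[{"claw": 0, "delta_pos": [-0.9, 4.9, 0], "twist": 0}, {"claw": 0, "delta_pos": [-1.8, 9.8, 0], "twist": 0}, {"claw": 0, "delta_pos": [-2.7, 14.8, 0], "twist": 0}, {"claw": 0, "delta_pos": [-3.6, 19.7, 0], "twist": 0}, {"claw": 0, "delta_pos": [-3.6, 19.7, 0], "twist": 0}, {"claw": 0, "delta_pos": [-3.6, 19.7, 4], "twist": 0}, {"claw": 0, "delta_pos": [-3.6, 19.7, 7], "twist": 0}, {"claw": 0, "delta_pos": [-3.6, 19.7, 8.2], "twist": 0}, {"claw": 0, "delta_pos": [-3.6, 19.7, 8.4], "twist": 0}, {"claw": 0, "delta_pos": [-3.6, 19.7, 8.4], "twist": 0}]'

```text
clock: 15.68
tcp_pos: [0.6075, 0.1738, 0.0112]
orientation: [0.001, 0.07, 0.998, 0.0]
wrist_force: [-0.0, -0.5, 0.2]
finger_gap: -0.0
```

```bash
python3 - <<'E'
from rk import *
go(W(-.052,.0105,.01),172.1)
a=imaging.read_camera('scene')
cv2.imwrite('pics/c7.png',cv2.resize(a[180:300,270:420,::-1],None,fx=5,fy=5,interpolation=cv2.INTER_CUBIC))
E
```

```text
t 15.68 tcp [0.6075 0.1738 0.0112] yaw 171.9 F [-0.  -0.5  0.2] delta cm [ 1.000e-02 -1.297e+01  1.100e-01] twist -0.2
```

View pics/c7.png

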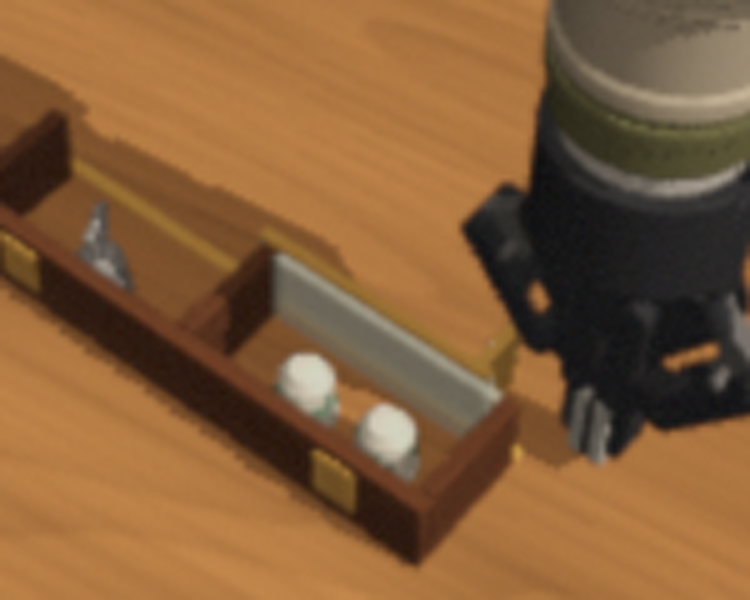

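The shut fingers are beside the pull, on its +y side, and the thimble hasn't moved. Now I'll push the door.

Call:
play_rows --moves '[{"claw": 0, "delta_pos": [0, -0.8, 0.4], "twist": 0}, {"claw": 0, "delta_pos": [0, -1.6, 0.4], "twist": 0}, {"claw": 0, "delta_pos": [0, -2.2, 0.4], "twist": 0}, {"claw": 0, "delta_pos": [0, -2.8, 0.4], "twist": 0}, {"claw": 0, "delta_pos": [0, -3.4, 0.4], "twist": 0}, {"claw": 0, "delta_pos": [0, -4.2, 0.4], "twist": 0}, {"claw": 0, "delta_pos": [0, -5, 0.4], "twist": 0}, {"claw": 0, "delta_pos": [0, -6, 0.4], "twist": 0}, {"claw": 0, "delta_pos": [0, -7, 0.4], "twist": 0}, {"claw": 0, "delta_pos": [0, -8, 0.4], "twist": 0}, {"claw": 0, "delta_pos": [0, -9, 0.4], "twist": 0}, {"claw": 0, "delta_pos": [0, -9, 0.4], "twist": 0}]'

```text
clock: 17.23
tcp_pos: [0.5936, 0.0837, 0.0061]
orientation: [-0.0, 0.071, 0.997, -0.0]
wrist_force: [-1.8, 0.5, -0.1]
finger_gap: -0.0001
```

Call:
play_rows --moves '[{"claw": 0, "delta_pos": [0, -0.8, 0], "twist": 0}, {"claw": 0, "delta_pos": [0, -1.6, 0], "twist": 0}, {"claw": 0, "delta_pos": [0, -2.3, 0], "twist": 0}, {"claw": 0, "delta_pos": [0, -2.9, 0], "twist": 0}, {"claw": 0, "delta_pos": [0, -3.2, 0], "twist": 0}, {"claw": 0, "delta_pos": [0, -3.4, 0], "twist": 0}, {"claw": 0, "delta_pos": [0, -3.4, 0], "twist": 0}]'

```text
clock: 18.1
tcp_pos: [0.5895, 0.0509, 0.0063]
orientation: [0.0, 0.07, 0.998, -0.0]
wrist_force: [0.1, -0.3, -0.0]
finger_gap: 0.0002
```

Call:
play_rows --moves '[{"claw": 0, "delta_pos": [0, -0.2, 0], "twist": 0}, {"claw": 0, "delta_pos": [0, -0.3, 0], "twist": 0}, {"claw": 0, "delta_pos": [0, -0.3, 0], "twist": 0}]'

```text
clock: 18.48
tcp_pos: [0.5892, 0.0483, 0.0064]
orientation: [0.0, 0.07, 0.998, 0.0]
wrist_force: [0.8, 0.6, -0.1]
finger_gap: 0.0
```

Call:
play_rows --moves '[{"claw": 0, "delta_pos": [0, -0.2, 0], "twist": 0}, {"claw": 0, "delta_pos": [0, -0.3, 0], "twist": 0}]'

```text
clock: 18.73
tcp_pos: [0.5888, 0.0453, 0.0064]
orientation: [0.0, 0.07, 0.998, 0.0]
wrist_force: [0.5, 1.8, 0.2]
finger_gap: -0.0001
```

Call:
play_rows --moves '[{"claw": 0, "delta_pos": [0, -0.1, 0], "twist": 0}, {"claw": 0, "delta_pos": [0, -0.2, 0], "twist": 0}]'

```text
clock: 18.98
tcp_pos: [0.5887, 0.0448, 0.0065]
orientation: [0.0, 0.069, 0.998, 0.002]
wrist_force: [1.6, 8.6, -0.5]
finger_gap: -0.0003
```

```bash
python3 - <<'E'
from rk import *
go(W(-.052,.0105,.01),172.1)
a=imaging.read_camera('scene')
cv2.imwrite('pics/c8.png',cv2.resize(a[180:300,250:400,::-1],None,fx=5,fy=5,interpolation=cv2.INTER_CUBIC))
E
```

```text
t 18.98 tcp [0.5887 0.0448 0.0065] yaw 172.0 F [ 1.6  8.6 -0.5] delta cm [-0.05  0.07 -0.35] twist -0.1
```

View pics/c8.png

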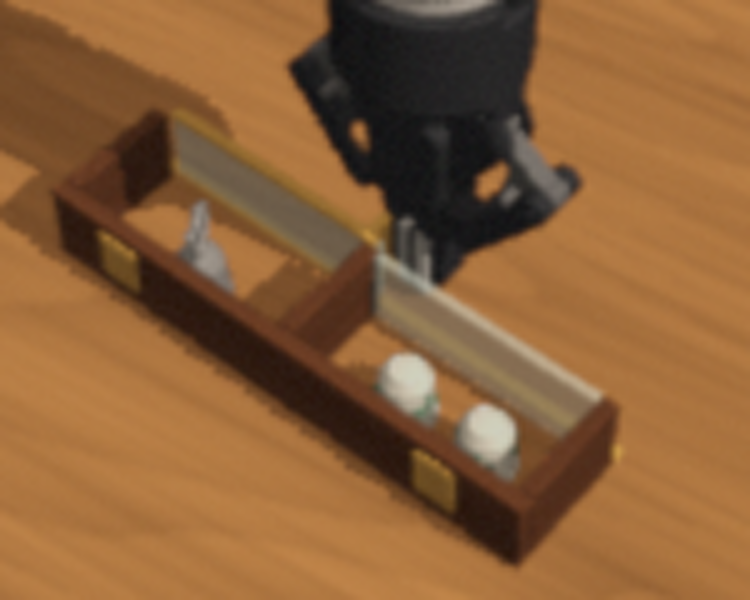

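The door covers the right bay, and the push met a stop at 8.6 N. I'll press another 1 mm to confirm, then back away.

Call:
play_rows --moves '[{"claw": 0, "delta_pos": [0, -0.1, 0], "twist": 0}, {"claw": 0, "delta_pos": [0, -0.1, 0], "twist": 0}]'

```text
clock: 19.27
tcp_pos: [0.5887, 0.0448, 0.0065]
orientation: [0.0, 0.069, 0.998, 0.002]
wrist_force: [1.7, 11.2, -0.5]
finger_gap: 0.0
```

Call:
play_rows --moves '[{"claw": 0, "delta_pos": [0, 0.5, 0], "twist": 0}, {"claw": 0, "delta_pos": [0, 2, 0], "twist": 0}, {"claw": 0, "delta_pos": [2, 3, 0], "twist": 0}, {"claw": 0, "delta_pos": [5, 3, -2], "twist": 0}, {"claw": 0, "delta_pos": [8, 3, -6], "twist": 0}, {"claw": 0, "delta_pos": [10, 3, -11], "twist": 0}, {"claw": 0, "delta_pos": [12, 3, -15], "twist": 0}, {"claw": 0, "delta_pos": [12, 3, -15], "twist": 0}, {"claw": 0, "delta_pos": [12, 3, -15], "twist": 0}]'

```text
clock: 20.4
tcp_pos: [0.4737, 0.089, 0.1561]
orientation: [0.0, 0.07, 0.998, -0.0]
wrist_force: [-0.3, 0.5, 0.0]
finger_gap: -0.0001
```

```bash
python3 - <<'E'
from rk import *
a=imaging.read_camera('scene'); cv2.imwrite('pics/s9.png',a[:,:,::-1])
S=a[120:300,190:490,::-1]
cv2.imwrite('pics/c9.png',cv2.resize(S,(750,450),interpolation=cv2.INTER_CUBIC))
b=cv2.imread('pics/scene0.png')
for n,(x,y) in dict(plain=(276,155),s4=(340,166),s3=(477,246),jug=(180,160),s1=(331,257),s2=(347,267)).items():
    t=b[y-12:y+12,x-12:x+12]; r=cv2.matchTemplate(a[y-20:y+20,x-20:x+20,::-1].copy(),t,cv2.TM_CCOEFF_NORMED); m=cv2.minMaxLoc(r); print(n,round(m[1],2),np.array(m[3])-8)
E
```

```text
plain 0.49 [0 0]
s4 1.0 [0 0]
s3 1.0 [0 0]
jug 1.0 [0 0]
s1 0.99 [0 0]
s2 0.99 [0 0]
```

The viewer is out of pictures, so I'll check numerically instead: the thimble and door now against the earlier crops.

```bash
python3 - <<'E'
from rk import *
a=cv2.imread('pics/s9.png')
c8=cv2.resize(cv2.imread('pics/c8.png'),(150,120),interpolation=cv2.INTER_AREA); c6=cv2.resize(cv2.imread('pics/c6.png'),(150,120),interpolation=cv2.INTER_AREA)
for n,c,(x,y,h) in(('harp v door-shut pic',c8,(40,50,9)),('harp v before door',c6,(40,50,9)),('door edge v shut pic',c8,(38,26,8)),('pull/door v shut pic',c8,(70,46,8))):
    t=c[y-h:y+h,x-h:x+h]; r=cv2.matchTemplate(a[180+y-h-6:180+y+h+6,250+x-h-6:250+x+h+6],t,cv2.TM_CCOEFF_NORMED); m=cv2.minMaxLoc(r); print(n,round(m[1],2),np.array(m[3])-6)
for cam in('scene','top'):
  imaging.read_camera(cam)
  for q in('harp_thimble','plain_thimble','door','door_pull'):
    for r in spotter.spot_in(cam,q)[:2]:
      e=r['extent'];w=at_z(cam,(e[0]+e[2])/2,(e[1]+e[3])/2,.02);print(cam,q,round(r['conf'],2),np.round(e),w[:2].round(3),'rack',inv(w).round(3))
E
```

```text
harp v door-shut pic 0.97 [0 0]
harp v before door 0.98 [0 0]
door edge v shut pic 0.89 [0 0]
pull/door v shut pic 0.7 [0 0]
scene harp_thimble 0.64 [287. 222. 296. 238.] [ 0.638 -0.028] rack [ 0.006 -0.056]
scene door 0.91 [286. 204. 333. 231.] [ 0.591 -0.017] rack [-0.042 -0.051]
scene door 0.27 [325. 251. 338. 263.] [0.651 0.074] rack [0.006 0.047]
scene door_pull 0.59 [285. 201. 334. 230.] [ 0.586 -0.02 ] rack [-0.046 -0.054]
top harp_thimble 0.42 [322. 160. 333. 171.] [ 0.633 -0.029] rack [ 0.002 -0.057]
top door 0.63 [308. 174. 345. 184.] [ 0.596 -0.026] rack [-0.035 -0.06 ]
top door 0.31 [280. 147. 353. 188.] [0.628 0.002] rack [-0.008 -0.027]
top door_pull 0.64 [304. 175. 349. 186.] [ 0.592 -0.025] rack [-0.04  -0.059]
```

```bash
python3 - <<'E'
from rk import *
b=cv2.imread('pics/top0.png'); a=imaging.read_camera('top')[:,:,::-1].copy()
x,y=391,230; r=cv2.matchTemplate(a[y-14:y+14,x-14:x+14],b[y-8:y+8,x-8:x+8],cv2.TM_CCOEFF_NORMED); m=cv2.minMaxLoc(r); print('plain',m[1],np.array(m[3])-6)
print(env.hand_in())
E
```

```text
plain 0.6859294772148132 [0 0]
the job is handed in; nothing more can be done
None
```

The harp thimble is against the back board of the right bay and the glass door is shut in front of it. I handed the job in at about 21 s, well under the 67 s limit.

- **Thimble:** I pushed it low on the foot, cradled between the slightly open fingers, in two legs: first across to in front of the bay, then straight in. At the board the tool stopped and the push force rose to about 6 N. Pictures after backing off showed it upright.
- **Door:** I pushed the pull's +y face with shut fingers until the tool stopped dead. The force went from about 2 N to 11 N, which I take as the stop. I then backed away and lifted clear.
- **Last checks:**
  - **Picture comparison:** the harp thimble matched its earlier position with no shift, and so did the door, though the match at its pull was weaker (0.70).
  - **Networks:** they put the thimble 2–6 mm ahead of the rack's origin (9 mm expected) and the door's middle at y -51 to -60 mm (-55 expected). Both are roughly within measuring error.
  - **Bystanders:** the jug and the four shamrock thimbles showed no shift.

Some checks were weak. The plain thimble matched only at 0.49 and 0.69, probably because of the arm's shadow, though with no shift; the arm never went near it. The two cameras disagreed by up to about 7 mm in x at the start, so I relied on contact force for the end positions. I couldn't view the last picture because the viewer's limit was reached, so those final checks were numerical only.

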